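# Gauge the bore and set the matching rest post

### The arm

A 6-joint arm with a two-finger parallel gripper is mounted at the origin on a cart in front of the work surface, level with it; the furniture and walls round the work are solid. World frame = base frame: x ahead of the robot, y to its left, z up, the work surface at z = 0. Lengths are in m, angles in rad, forces in N, time in s.
With the tool pointing down it reaches from about 0.225 to 0.875 m from the base axis. Payload 3.4 kg.
Tool frame: the origin (TCP) lies on the centre line of the jaws, within the pads' length; the fingertips stand 22 mm ahead of it and the grasp point (between the pads) lies 3 mm ahead of it; z points along the fingers, y is the line along which they close (so a half turn about z gives the same grasp; the last joint's range is limited). The gripper opens to 85 mm and grips with 20 to 120 N. Pads are 22 mm wide; open, the fingers measure 114 mm over their backs; the gripper's body (76 mm by 85 mm) begins 54 mm behind the grasp point. The pads swing forward as they close: fully open they stand 13 mm farther back than shut.
Start: joints at [1.188, 0.276, 1.505, -0, 1.361, -0.121], TCP at [0.149, 0.555, 0.253] pointing down, gripper open.
Joint ranges: [-2.89, 2.89], [-0.75, 2.08], [0.22, 2.7], [-1.18, 4.32], [0.11, 2.71], [-2.7, 2.7]. Speed limits (rad/s): [2.57, 2.57, 3.14, 3.14, 3.14, 3.14].

### API

Orientations are given as a unit quaternion [w, x, y, z].
In Python, from rig import manip gives the robot as it stands.
- The arm moves only by the shell command python3 steer.py FILE [OPENING] [FORCE], which reads ROWS from the file FILE. ROWS is a JSON list that holds a single list of rows (three levels of brackets), with 1 to 5 rows, each of 4 numbers: dx, dy, dz in m, then a turn about the tool's z in rad; each row shifts and turns the commanded pose from where the row before left it, along the tool's axes as they then stand; what a row does not reach is not made up. A row lasts 1/12 s, in which the tool goes at most 0.0417 m and 0.125 rad, less where a joint would pass 70% of its speed; a pose out of reach is approached as far as the arm can. OPENING is the finger opening in m, set as the command begins (- or left out keeps the last). The fingers move at their own pace and stop on an object; FORCE is the grip in N (left out, the last holds). Time passes only in rows, so rows that do not move let the fingers close. It prints the time, the measured TCP pose, the force, the opening and the grip force at its end. Input that does not fit is refused with a message, and nothing moves.
- manip.get_state(): the state, without advancing time (a new reading comes with each control period).
- manip.get_image(name): name is "scene" or "top" or "wrist"; returns a dict with "img" (480x640x3 uint8, red, green, blue), "camera_matrix" (3x3 intrinsics, pixels), "T" (4x4, takes a point from camera to world coordinates); the wrist camera has in their place "hand_eye" (4x4, takes a point from camera to tool coordinates, whose origin is the TCP and whose axes are the flange's). Camera axes: x right, y down, z forward; pixel columns grow to the right and rows downward; lengths in m; the calibration is good to about 2 mm. The wrist camera is an equidistant fisheye: a pixel r from the principal point sees the ray r / f radians off the axis. A picture is of the moment at which its call begins: read the wrist's pose just before it. There is no depth.
- manip.sign_off(): hands the job in; it is judged then, once.
The state is a dict: "clock": time; "qpos": joint angles; "qd": joint speeds; "effort": joint torques, N m; "position": TCP position; "ee_rot": TCP orientation; "contact_force": force on the tool from outside, world axes, zero at the start; "moment": the same for the moment, N m; "width": finger opening in m; "gripper_force": force on a finger pad.
Only numpy, scipy, OpenCV 4.12 (cv2) and the standard library are available. Lean on these libraries where they do the work, as an engineer would, in place of code of your own. Each camera call takes 0.05 s, during which the arm holds its last target. There are 200 camera calls.

### The job

Push the cover plate near its free corner so that it swings right round its pivot, a quarter turn off the bore; then take the depth rod from its stand, probe the bore to its bottom, holding the rod still there for a moment, and put the rod back in its stand. From the depth, choose the one rest post whose top will come level with the fixed reference post, and stand it in the bore down to the bottom; do not let go of a wrong post in the bore, and leave the other two in the rack.

Things in the scene. Friction and masses are not known exactly. Their poses are not given: they have to be found in the camera images.
- fixture: Steel fixture block fixed to the worktop, 80 x 165 x 66 mm (x, y, z), a foot with a bolt on each long side (feet reach 65 mm from the middle in x, up to 20 mm high). Origin: middle of its underside. Its own x axis points away from the robot at yaw 0. It has one blind bore, a fixed reference post and a pivoting cover plate.
- bore_mouth (a point): Centre of the mouth of the blind bore in the middle of the fixture's top face, 66 mm above the worktop. Bore 24 mm in diameter with a 3 mm chamfer, vertical. Its depth is unknown: it is 24, 38 or 52 mm, differing from job to job. Axes as the fixture's.
- reference_top (a point): Middle of the top of the fixed reference post on the fixture (20 mm in diameter, 46 mm high above the block's top face), 60 mm from the bore toward the fixture's -y.
- cover_pivot (a point): Centre of the cover plate's pivot pin at the plate's top face (83 mm above the worktop), 55 mm from the bore toward the fixture's +y. Over it is the pin's 20 mm head, 7 mm high.
- cover (a joint): Angle of the cover plate about its vertical pivot pin. 0: it lies from the pivot along the fixture's -y, over the bore; grows to 1.57 (stop) as its free end swings toward the fixture's -x, clockwise from above. Starts at 0 to 0.15. Dark steel plate 50 mm wide, 16 mm thick (67 to 83 mm above the worktop), 80 mm beyond the pivot, 25 mm behind it. Friction 0.12 N m holds it where it is left.
- cover_corner (a point): The free-end corner of the cover plate on its +x side (trailing side when it is swung open), at half its thickness: 80 mm along the plate from the pivot and 25 mm to the side. Push on this side, near this corner, to open it.
- rod_stand: Steel stand block 60 x 60 x 50 mm fixed to the worktop. Origin: middle of its underside. The depth rod stands in its hole, with the rod's foot 10 mm above the worktop.
- stand_mouth (a point): Centre of the mouth of the stand's vertical hole, 50 mm above the worktop: 15 mm in diameter, 40 mm deep, 3 mm chamfer. Let go, the rod leans in it by up to 0.2 rad.
- depth_rod: Steel depth rod, 156 mm long, about 0.12 kg. Origin: centre of its lower end (foot); z axis along the rod to the grip. Shank 10 mm in diameter up to 95 mm, a 28 mm collar from 95 to 101 mm, above it a 16 mm grip from 102 to 156 mm (grip it at about 130 mm).
- rod_tip (a point): Centre of the depth rod's lower end, the probing tip.
- post_rack: Wooden rack fixed to the worktop, 50 x 150 x 60 mm, with three 24 mm holes 30 mm deep in a row along its y axis, at -50, 0 and +50 mm. Origin: middle of its underside. The three posts stand in the holes, in any order, their feet 30 mm above the worktop.
- post_short: Rest post, the short one of three: 70 mm long, plain steel, foot 20 mm in diameter with a 2.5 mm chamfer, a 26 mm head on its top 30 mm (grip it there); about 0.18 kg. Origin: centre of its foot; z axis up to the head.
- post_short_top (a point): Middle of the top face of the short post, 70 mm above its foot.
- post_middle: Rest post, the middle one of three: 84 mm long, plain steel, foot 20 mm in diameter with a 2.5 mm chamfer, a 26 mm head on its top 30 mm (grip it there); about 0.18 kg. Origin: centre of its foot; z axis up to the head.
- post_middle_top (a point): Middle of the top face of the middle post, 84 mm above its foot.
- post_long: Rest post, the long one of three: 98 mm long, plain steel, foot 20 mm in diameter with a 2.5 mm chamfer, a 26 mm head on its top 30 mm (grip it there); about 0.18 kg. Origin: centre of its foot; z axis up to the head.
- post_long_top (a point): Middle of the top face of the long post, 98 mm above its foot.

How it is judged:
By the outcome, as a careful person would: the job done as asked, in the order asked, and still so for the second after the job is handed in, with the robot touching nothing.
It also fails if it takes over 72 s, if anything falls off the work surface, if the arm or the gripper's body presses on something with over 40 N, if the wrist force passes 120 N, or if a joint passes its speed limit or range.

## Working session

There is one attempt and no reset: what is moved stays moved. The work goes in short steps, Python scripts to look and compute and a shell command to move; the robot and the scene stay as the last step left them, time stands still between calls to the robot, and variables do not carry over. Pictures are saved under pics/ and viewed, at most 10 in all, crops included, and the job is handed in when it is done.

```bash
ls; mkdir -p pics; cat > h.py <<'E'
import numpy as np,cv2
from rig import manip
from scipy.spatial.transform import Rotation as R
def Rq(q): return R.from_quat([q[1],q[2],q[3],q[0]]).as_matrix()
def snap(n,fn):
    s=manip.get_state(); d=manip.get_image(n)
    cv2.imwrite('pics/'+fn,cv2.cvtColor(d['img'],cv2.COLOR_RGB2BGR))
    K=np.array(d['camera_matrix'])
    if n=='wrist':
        T=np.eye(4);T[:3,:3]=Rq(s['ee_rot']);T[:3,3]=s['position'];T=T@np.array(d['hand_eye'])
    else:T=np.array(d['T'])
    np.savez('pics/'+fn+'.npz',K=K,T=T,w=n=='wrist');return d
def ray(fn,u,v):
    z=np.load('pics/'+fn+'.npz');K,T=z['K'],z['T']
    a=np.array([(u-K[0,2])/K[0,0],(v-K[1,2])/K[1,1],1.])
    if z['w']:
        r=np.hypot(a[0],a[1]);a=np.array([np.sin(r)*a[0]/max(r,1e-9),np.sin(r)*a[1]/max(r,1e-9),np.cos(r)])
    d=T[:3,:3]@a;return T[:3,3],d/np.linalg.norm(d)
def onz(fn,u,v,z):
    o,d=ray(fn,u,v);return o+d*(z-o[2])/d[2]
def tri(*obs):
    A=np.zeros((3,3));b=np.zeros(3)
    for f,u,v in obs:
        o,d=ray(f,u,v);P=np.eye(3)-np.outer(d,d);A+=P;b+=P@o
    x=np.linalg.solve(A,b)
    return x,[round(1e3*float(np.linalg.norm(np.cross(ray(*q)[1],x-ray(*q)[0]))),1) for q in obs]
def proj(fn,p):
    z=np.load('pics/'+fn+'.npz');K,T=z['K'],z['T'];c=T[:3,:3].T@(np.array(p)-T[:3,3])
    if z['w']:
        r=np.hypot(c[0],c[1]);t=np.arctan2(r,c[2]);a=c[:2]/max(r,1e-9)*t
    else:a=c[:2]/c[2]
    return a*[K[0,0],K[1,1]]+K[:2,2]
E
python3 - <<'E'
from h import *
for n in('scene','top','wrist'):
    snap(n,n+'0.png');z=np.load(f'pics/{n}0.png.npz');print(n,z['K'].round(1).tolist(),z['T'].round(3).tolist())
s=manip.get_state();print(s)
E
```

```text
pics
rig.py
steer.py
scene [[442.0, 0.0, 314.7], [0.0, 442.0, 240.3], [0.0, 0.0, 1.0]] [[-0.844, -0.395, 0.363, 0.219], [-0.536, 0.645, -0.545, 0.363], [-0.019, -0.654, -0.756, 0.734], [0.0, 0.0, 0.0, 1.0]]
top [[601.0, 0.0, 312.8], [0.0, 601.0, 247.5], [0.0, 0.0, 1.0]] [[0.013, -0.998, 0.057, 0.449], [-1.0, -0.014, -0.026, -0.094], [0.027, -0.056, -0.998, 1.347], [0.0, 0.0, 0.0, 1.0]]
wrist [[371.6, 0.0, 317.8], [0.0, 371.6, 239.9], [0.0, 0.0, 1.0]] [[0.259, 0.923, 0.283, 0.076], [0.966, -0.247, -0.077, 0.575], [-0.001, 0.294, -0.956, 0.374], [0.0, 0.0, 0.0, 1.0]]
{'clock': 0.15, 'qpos': array([ 1.18799851e+00,  2.76436112e-01,  1.50584819e+00,  4.60551349e-06,
        1.36068452e+00, -1.20992499e-01]), 'qd': array([-0.00088424, -0.00351523, -0.00173045,  0.00060407, -0.00011085,
        0.00100715]), 'effort': array([ 1.26180112e-04, -4.17145085e+01, -2.46033686e+01, -2.79848309e-04,
        7.66738784e-03, -4.02115734e-05]), 'position': array([0.14868727, 0.55506755, 0.25264383]), 'ee_rot': array([-1.73677735e-04,  1.30529580e-01,  9.91444177e-01, -6.65804686e-04]), 'contact_force': array([-0.2013626 ,  0.31543532, -0.13952824]), 'moment': array([-0.01163473,  0.0032338 , -0.00673097]), 'gripper_force': 0.0, 'width': 0.08553058841788003}
```

View pics/top0.png

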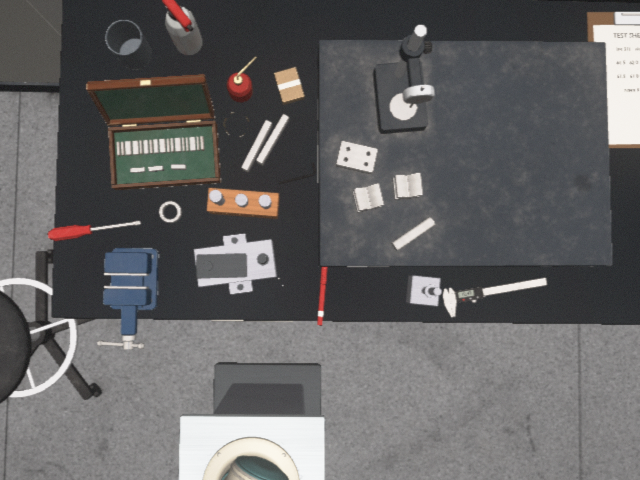

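View pics/scene0.png

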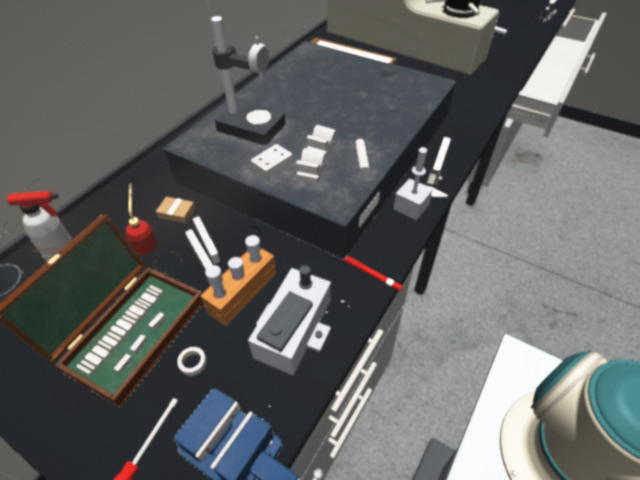

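The top view shows the fixture at about (235,263) with its reference post at (263,259), the rack at (243,201) with posts at (216,196), (241,200) and (265,201), and the rod stand at (425,290). The scene view shows the left post as the largest. I'll get rough positions first, then closer wrist views.

```bash
python3 - <<'E'
from h import *
for n,u,v,z in [('ref',263,259,.112),('fixtop',235,263,.066),('cover',222,266,.083),('rackL',207,200,.06),('rackR',279,205,.06),('standtop',425,291,.05),('gripR',434,292,.166),('postL',216,196,.1),('postM',241,200,.1),('postR',265,201,.1),('microscope',410,95,.06),('boxlid',155,95,.1)]:
    print(n,onz('top0.png',u,v,z).round(3))
s=manip.get_state();print(Rq(s['ee_rot']).round(3).tolist())
z=np.load('pics/wrist0.png.npz')
t=s['position'];Rt=Rq(s['ee_rot']);print((Rt.T@(z['T'][:3,3]-t)).round(3),(Rt.T@z['T'][:3,:3]).round(3).tolist())
E
```

```text
ref [ 0.495 -0.025  0.112]
fixtop [0.487 0.037 0.066]
cover [0.48  0.062 0.083]
rackL [0.622 0.1   0.06 ]
rackR [ 0.613 -0.054  0.06 ]
standtop [ 0.432 -0.373  0.05 ]
gripR [ 0.432 -0.366  0.166]
postL [0.625 0.076 0.1  ]
postM [0.617 0.024 0.1  ]
postR [ 0.616 -0.026  0.1  ]
microscope [ 0.86  -0.337  0.06 ]
boxlid [0.836 0.208 0.1  ]
[[-0.966, 0.259, -0.001], [0.259, 0.966, -0.001], [0.0, -0.001, -1.0]]
[ 0.076  0.    -0.121] [[0.0, -0.956, -0.294], [1.0, 0.0, 0.0], [-0.0, -0.294, 0.956]]
```

```bash
for i in 1 2 3; do echo '[[[-0.026,-0.0225,-0.0025,0],[-0.026,-0.0225,-0.0025,0],[-0.026,-0.0225,-0.0025,0],[-0.026,-0.0225,-0.0025,0],[-0.026,-0.0225,-0.0025,0]]]' > rows.txt && python3 steer.py rows.txt 0.085 >/dev/null; done; echo '[[[-0.026,-0.0225,-0.0025,0],[-0.026,-0.0225,-0.0025,0],[-0.026,-0.0225,-0.0025,0],[0,0,0,-0.12],[0,0,0,-0.12]]]' > rows.txt && python3 steer.py rows.txt;echo '[[[0,0,0,-0.022],[0,0,0,0]]]' > rows.txt && python3 steer.py rows.txt
python3 - <<'E'
from h import *
snap('wrist','w1.png')
E
```

```text
clock: 1.82
position: [0.4971, 0.0411, 0.2978]
ee_rot: [-0.0, 0.01, 1.0, -0.0]
contact_force: [-0.7, 0.6, 0.2]
width: 0.0851
gripper_force: 0.0
clock: 1.98
position: [0.4959, 0.043, 0.298]
ee_rot: [-0.0, 0.001, 1.0, 0.0]
contact_force: [0.6, -0.2, 0.6]
width: 0.0854
gripper_force: 0.0
```

View pics/w1.png

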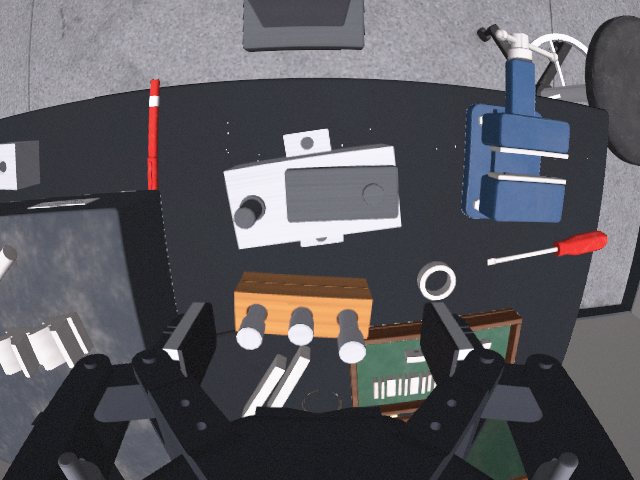

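The wrist view shows the fixture with its reference post top near (244,217) and the pin at (373,195). The post tops are at (250,338), (301,334) and (352,352). I'll take a second place for triangulation, which also sees the rod stand.

```bash
echo '[[[0.018,-0.035,0,0],[0.018,-0.035,0,0],[0.018,-0.035,0,0],[0.018,-0.035,0,0],[0,0,0,0]]]' > rows.txt && python3 steer.py rows.txt|head -2; echo '[[[0,0,0,0]]]' > rows.txt && python3 steer.py rows.txt|head -2
python3 - <<'E'
from h import *
snap('wrist','w2.png')
a=cv2.imread('pics/w1.png');b=cv2.imread('pics/w2.png')
for p in [(.495,-.025,.112),(.432,-.373,.05),(.617,.024,.1)]: print(proj('w2.png',p).round())
c=lambda im,x,y,w,h,k:cv2.resize(im[y:y+h,x:x+w],None,fx=k,fy=k,interpolation=cv2.INTER_CUBIC)
A=cv2.resize(b,(640,480))
cv2.imwrite('pics/w2v.png',A)
E
```

```text
clock: 2.45
position: [0.4211, -0.1016, 0.2984]
clock: 2.53
position: [0.4233, -0.0979, 0.2985]
[396. 294.]
[ 84. 217.]
[426. 384.]
```

View pics/w2v.png

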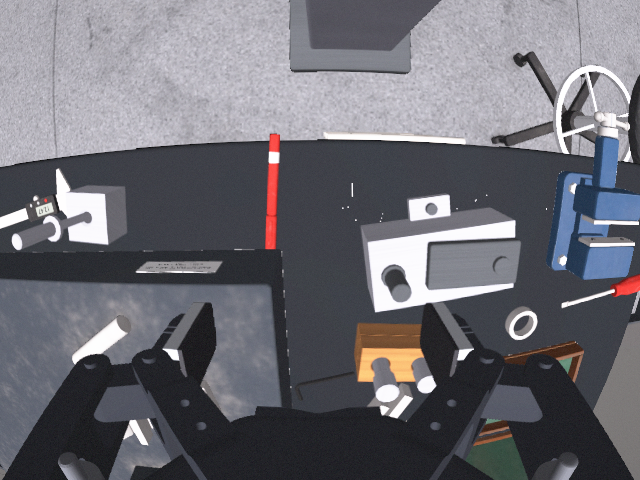

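The second view shows the reference top near (398,290), the rod grip end at (22,241) and the stand block at (95,215). I'll zoom all four regions in one composite.

```bash
cat > comp.py <<'E'
import cv2,numpy as np
def comp(fn,crops):
    out=np.zeros((600,800,3),np.uint8)
    for i,(f,x,y,w,h) in enumerate(crops):
        k=min(400/w,300/h);im=cv2.imread('pics/'+f)[y:y+h,x:x+w]
        im=cv2.resize(im,None,fx=k,fy=k,interpolation=cv2.INTER_CUBIC)[:300,:400]
        for g in range(-(-x//20)*20,x+w,20):
            p=int((g-x+.5)*k);cv2.line(im,(p,0),(p,5),(0,0,255),1)
            cv2.putText(im,str(g),(p,14),0,.33,(0,200,255),1)
        for g in range(-(-y//20)*20,y+h,20):
            p=int((g-y+.5)*k);cv2.line(im,(0,p),(5,p),(0,0,255),1)
            cv2.putText(im,str(g),(6,p+4),0,.33,(0,200,255),1)
        out[i//2*300:i//2*300+im.shape[0],i%2*400:i%2*400+im.shape[1]]=im
    cv2.imwrite('pics/'+fn,out)
E
python3 -c "
from comp import comp
comp('c1.png',[('w1.png',218,125,190,130),('w2.png',355,185,170,130),('w1.png',228,268,150,100),('w2.png',5,165,130,95)])"
```

```text
(no output)
```

View pics/c1.png

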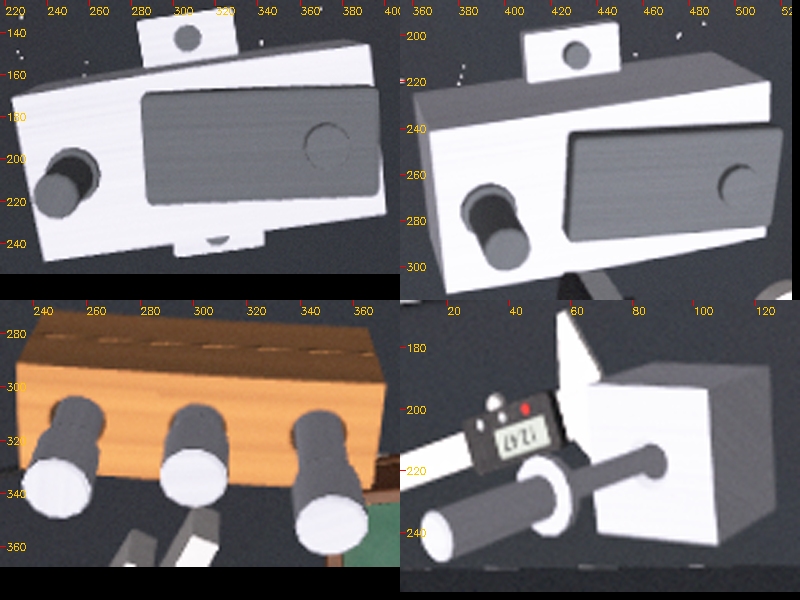

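Composite: the reference top is at w1 (245.5,217.1) and w2 (401.3,292.4). The pin is at w1 (373.3,193.4) and w2 (501.8,264.7). The rod grip end is at w2 (16.5,241), and the stand top and post tops are readable too. Next I'll triangulate.

```bash
python3 - <<'E'
from h import *
def p(n,*o): x,e=tri(*o);print(n,x.round(4),e);return x
W1,W2='w1.png','w2.png'
ref=p('ref .112',(W1,245.5,217.1),(W2,401.3,292.4))
pin=p('pin .090',(W1,373.3,193.4),(W2,501.8,264.7))
c=[p('fix.066',(W1,*a),(W2,*b)) for a,b in [((223.2,170.6),(367.5,241.3)),((392.8,145.4),(514.8,219.6)),((400.4,226.2),(513.5,287.2)),((238.4,249),(374.4,311.5))]]
p('cov free -x .083',(W1,284.5,169.6),(W2,429,244.3))
p('cov free +x .083',(W1,288.3,221.9),(W2,429,285.5))
c1=[onz(W1,*a,.066) for a in [(223.2,170.6),(392.8,145.4),(400.4,226.2),(238.4,249)]];print(np.array(c1).round(4),np.mean(c1,0))
v=onz(W1,373.3,193.4,.09)-onz(W1,245.5,217.1,.112);print('yaw',np.degrees(np.arctan2(-v[0],v[1])),v,np.hypot(*v[:2]))
for n,(u,w),z in [('ref',(245.5,217.1),.112),('pin',(373.3,193.4),.09),('f-x',(284.5,169.6),.083),('f+x',(288.3,221.9),.083),('b-x',(397.1,165.4),.083),('b+x',(397.5,217.1),.083)]:print(n,onz(W1,u,w,z).round(4))
p('postL(-y)',(W1,248.9,337.6),(W2,387,392),('top0.png',265,201))
p('postM',(W1,300.2,333.9),('top0.png',241,200.5))
p('postR',(W1,352,351.9),('top0.png',216,196.5))
p('rodtop .166',(W2,16.5,241.2),('top0.png',434,292),('scene0.png',421,150))
for a in [(66.2,191.1),(104.6,193.7),(108.2,244.1),(68.2,239.2),(86.7,217.1)]:print('stand',onz(W2,*a,.05).round(4))
p('stand',(W2,86.7,217.1),('top0.png',425,291))
print('rodtop',onz(W2,16.5,241.2,.166))
for q in [(235,290.7),(371.9,298.6)]:print('rack',onz(W1,*q,.06))
for q,h in [((248.9,337.6),(.1,.114,.128)),((300.2,333.9),(.1,.114,.128)),((352,351.9),(.1,.114,.128))]:print([onz(W1,*q,z).round(4).tolist() for z in h])
E
```

```text
ref .112 [ 0.4949 -0.0192  0.1093] [0.3, 0.3]
pin .090 [0.4777 0.094  0.089 ] [0.1, 0.1]
fix.066 [ 0.458  -0.0477  0.0673] [0.0, 0.0]
fix.066 [0.4345 0.1151 0.0675] [0.1, 0.1]
fix.066 [0.5128 0.1251 0.0717] [0.3, 0.3]
fix.066 [ 0.5377 -0.0368  0.0671] [0.2, 0.2]
cov free -x .083 [0.4575 0.0131 0.0793] [0.3, 0.3]
cov free +x .083 [0.5048 0.0167 0.0791] [2.2, 2.2]
[[ 0.4582 -0.0481  0.066 ]
 [ 0.4346  0.1153  0.066 ]
 [ 0.5146  0.1263  0.066 ]
 [ 0.5383 -0.0371  0.066 ]] [0.48643269 0.03909997 0.066     ]
yaw 8.330519938945935 [-0.01645864  0.11240066 -0.022     ] 0.11359927687119814
ref [ 0.494  -0.0185  0.112 ]
pin [0.4775 0.0939 0.09  ]
f-x [0.4568 0.0136 0.083 ]
f+x [0.5059 0.0161 0.083 ]
b-x [0.4523 0.1164 0.083 ]
b+x [0.5012 0.119  0.083 ]
postL(-y) [ 0.6146 -0.0249  0.1114] [0.9, 1.2, 2.1]
postM [0.6168 0.0248 0.0987] [1.1, 1.1]
postR [0.6202 0.0738 0.1268] [1.8, 1.8]
rodtop .166 [ 0.4304 -0.3654  0.1711] [8.0, 2.0, 6.0]
stand [ 0.3995 -0.3957  0.05  ]
stand [ 0.4058 -0.338   0.05  ]
stand [ 0.4655 -0.343   0.05  ]
stand [ 0.4592 -0.4045  0.05  ]
stand [ 0.4322 -0.3689  0.05  ]
stand [ 0.4329 -0.3737  0.044 ] [0.7, 0.7]
rodtop [ 0.4256875  -0.37675618  0.166     ]
rack [ 0.58787664 -0.04595093  0.06      ]
rack [0.59705362 0.10198282 0.06      ]
[[0.622, -0.0265, 0.1], [0.6131, -0.0234, 0.114], [0.6043, -0.0204, 0.128]]
[[0.6164, 0.0259, 0.1], [0.6078, 0.0267, 0.114], [0.5992, 0.0275, 0.128]]
[[0.6388, 0.0786, 0.1], [0.6292, 0.0771, 0.114], [0.6197, 0.0755, 0.128]]
```

```bash
echo '[[[-0.0215,0.0256,0,-0.0086],[-0.0215,0.0256,0,-0.0086],[-0.0215,0.0256,0,-0.0086],[-0.0215,0.0256,0,-0.0086],[-0.0215,0.0256,0,-0.0086]]]' > rows.txt && python3 steer.py rows.txt 0 30 >/dev/null; echo '[[[0,0,0.035,0],[0,0,0.035,0],[0,0,0.035,0],[0,0,0.035,0],[0,0,0.035,0]]]' > rows.txt && python3 steer.py rows.txt; echo '[[[0,0,0,0],[0,0,0,0]]]' > rows.txt && python3 steer.py rows.txt; python3 -c "
from rig import manip
print(manip.get_state()['qpos'].round(2))"
```

```text
clock: 3.42
position: [0.5295, 0.0357, 0.1218]
ee_rot: [0.0, -0.023, 1.0, 0.0]
contact_force: [0.0, -0.9, -0.6]
width: -0.0002
gripper_force: 0.0
clock: 3.58
position: [0.5283, 0.0348, 0.1221]
ee_rot: [-0.002, -0.023, 1.0, 0.0]
contact_force: [0.7, 0.1, -0.1]
width: 0.0002
gripper_force: 0.0
[-0.07  0.32  1.8   0.    1.03 -1.68]
```

```bash
echo '[[[0,-0.006,0.007,0],[0,0,0.006,0],[0,0,0.004,0],[0,0,0,0]]]' > rows.txt && python3 steer.py rows.txt | sed -n '1,4p'; echo '[[[0,0,0.003,0],[0,0,0.003,0],[0,0,0.002,0],[0,0,0.001,0],[0,0,0,0]]]' > rows.txt && python3 steer.py rows.txt| sed -n '2,4p'
python3 - <<'E'
from h import *
snap('wrist','w3.png')
from comp import comp
comp('c2.png',[('w3.png',200,150,260,195),('w3.png',0,0,640,480)])
E
```

```text
clock: 3.92
position: [0.5298, 0.0268, 0.1067]
ee_rot: [0.0, -0.021, 1.0, 0.0]
contact_force: [0.1, 0.7, -0.0]
position: [0.5294, 0.0269, 0.0971]
ee_rot: [-0.0, -0.022, 1.0, 0.0]
contact_force: [-0.4, 0.1, 0.3]
```

View pics/c2.png

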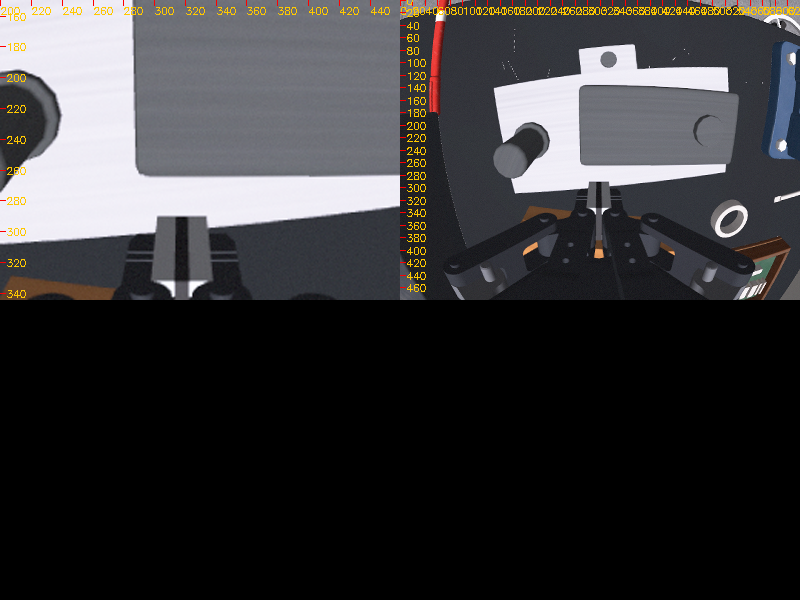

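The fingertips' front edge is at about (317,290), with the cover's +x edge at row 264 and its free corner at (290,264). I'll check the tip length against this.

```bash
python3 - <<'E'
from h import *
s=manip.get_state();p=np.array(s['position']);Rt=Rq(s['ee_rot'])
for t in(.012,.022,.03):
  for x in (.009,.011,-.011): print(t,x,proj('w3.png',p+Rt@[x,0,t]).round(1))
print(onz('w3.png',290,264,.083),onz('w3.png',440,264,.083))
E
```

```text
0.012 0.009 [316.4 301.6]
0.012 0.011 [316.4 297.1]
0.012 -0.011 [316.4 343.5]
0.022 0.009 [316.4 291.1]
0.022 0.011 [316.4 286.8]
0.022 -0.011 [316.5 331.4]
0.03 0.009 [316.5 283.5]
0.03 0.011 [316.5 279.3]
0.03 -0.011 [316.5 322.6]
[0.50577268 0.01563651 0.083     ] [0.50354018 0.07584966 0.083     ]
```

```bash
echo '[[[0.0125,0,0,0],[0.002,0,0,0],[0.0067,-0.0035,0,0.1],[0.0067,-0.0035,0,0.1],[0.0067,-0.0035,0,0.1]]]' > rows.txt && python3 steer.py rows.txt|head -4; echo '[[[0.0067,-0.0035,0,0.1],[0.0067,-0.0035,0,0.1],[0.0067,-0.0035,0,0.1],[0.0067,-0.0035,0,0.1],[0.0067,-0.0035,0,0.1]]]' > rows.txt && python3 steer.py rows.txt|head -4; echo '[[[0.0067,-0.0035,0,0.1],[0.0067,-0.0035,0,0.1],[0.0067,-0.0035,0,0.1],[0,0,0,0]]]' > rows.txt && python3 steer.py rows.txt|head -4
```

```text
clock: 4.8
position: [0.4959, 0.0171, 0.0978]
ee_rot: [0.002, 0.131, 0.991, 0.001]
contact_force: [2.8, 1.2, 0.5]
clock: 5.22
position: [0.4584, 0.0159, 0.0978]
ee_rot: [0.002, 0.372, 0.928, 0.001]
contact_force: [1.9, 0.6, -0.9]
clock: 5.55
position: [0.4354, 0.0247, 0.0976]
ee_rot: [0.0, 0.505, 0.863, 0.0]
contact_force: [0.3, -0.3, 0.3]
```

```bash
echo '[[[0.0067,-0.0035,0,0.1],[0.0067,-0.0035,0,0.1],[0.0067,-0.0035,0,0.1],[0.0045,-0.0015,0,0.06],[0,0,0,0]]]' > rows.txt && python3 steer.py rows.txt|head -4;  echo '[[[0.002,0,0,0],[0.002,0,0,0]]]' > rows.txt && python3 steer.py rows.txt|head -4; echo '[[[0.002,0,0,0],[0.002,0,0,0]]]' > rows.txt && python3 steer.py rows.txt|head -4
python3 - <<'E'
from h import *
snap('wrist','w4.png');print(manip.get_state()['qpos'].round(2))
E
```

```text
clock: 5.97
position: [0.4158, 0.0428, 0.0974]
ee_rot: [-0.0, 0.65, 0.76, -0.0]
contact_force: [0.9, 0.6, -1.4]
clock: 6.13
position: [0.4153, 0.0461, 0.0972]
ee_rot: [-0.0, 0.65, 0.76, -0.001]
contact_force: [-1.0, -2.6, 0.7]
clock: 6.3
position: [0.4149, 0.0478, 0.0972]
ee_rot: [0.002, 0.649, 0.761, -0.003]
contact_force: [-1.1, -16.8, 0.4]
[-0.05  0.2   2.06 -0.01  0.88 -0.2 ]
```

View pics/w4.png

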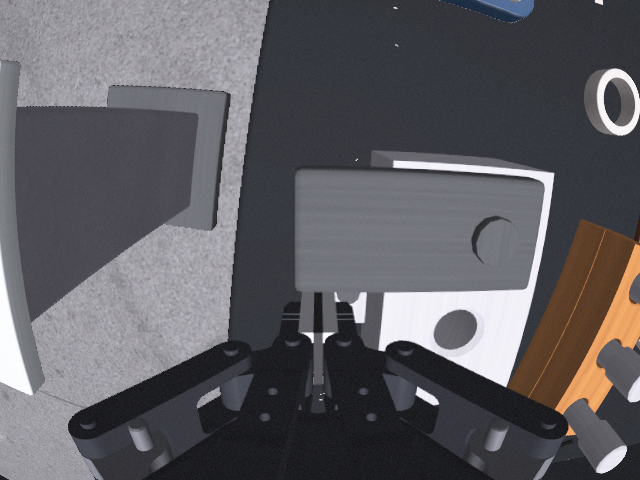

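The cover is against its stop (16.8 N), and the bore is open with its mouth at about (457,332). Now I'll back off and go to view the rod.

```bash
python3 -c "
from h import *
print(onz('w4.png',457,332,.066))
for q in [(295,290),(530,288),(497,242)]: print(onz('w4.png',*q,.083))"
echo '[[[-0.02,0,0,0],[0,0,-0.035,0],[0,0,-0.035,0],[0,0,-0.035,0],[0,0,-0.035,0]]]' > rows.txt && python3 steer.py rows.txt >/dev/null; echo '[[[0,0,-0.023,0],[-0.0362,-0.0042,0,0],[-0.0362,-0.0042,0,0],[-0.0362,-0.0042,0,0],[-0.0362,-0.0042,0,0]]]' > rows.txt && python3 steer.py rows.txt .06 >/dev/null; echo '[[[-0.0362,-0.0042,0,0],[-0.0362,-0.0042,0,0],[-0.0362,-0.0042,0,0],[-0.0362,-0.0042,0,0],[-0.0362,-0.0042,0,0]]]' > rows.txt && python3 steer.py rows.txt >/dev/null;echo '[[[0,0,0,0],[0,0,0,0]]]' > rows.txt && python3 steer.py rows.txt|head -3
python3 - <<'E'
from h import *
snap('wrist','w5.png')
E
echo '[[[-0.023,0,0,0],[-0.023,0,0,0],[-0.023,0,0,0],[0,0,0,0],[0,0,0,0]]]' > rows.txt && python3 steer.py rows.txt|head -3
python3 - <<'E'
from h import *
snap('wrist','w6.png')
for f in('w5.png','w6.png'):print(proj(f,(.430,-.37,.166)).round())
from comp import comp
comp('c3.png',[('w5.png',240,80,240,180),('w6.png',220,130,240,180)])
E
```

```text
[0.48658132 0.0392778  0.066     ]
[0.40344013 0.05902027 0.083     ]
[0.50733321 0.0740366  0.083     ]
[0.48246764 0.09216468 0.083     ]
clock: 7.77
position: [0.4308, -0.2986, 0.2596]
ee_rot: [-0.0, 0.651, 0.759, 0.001]
clock: 8.23
position: [0.4414, -0.3641, 0.26]
ee_rot: [-0.001, 0.65, 0.76, 0.001]
[302. 351.]
[299. 261.]
```

View pics/c3.png

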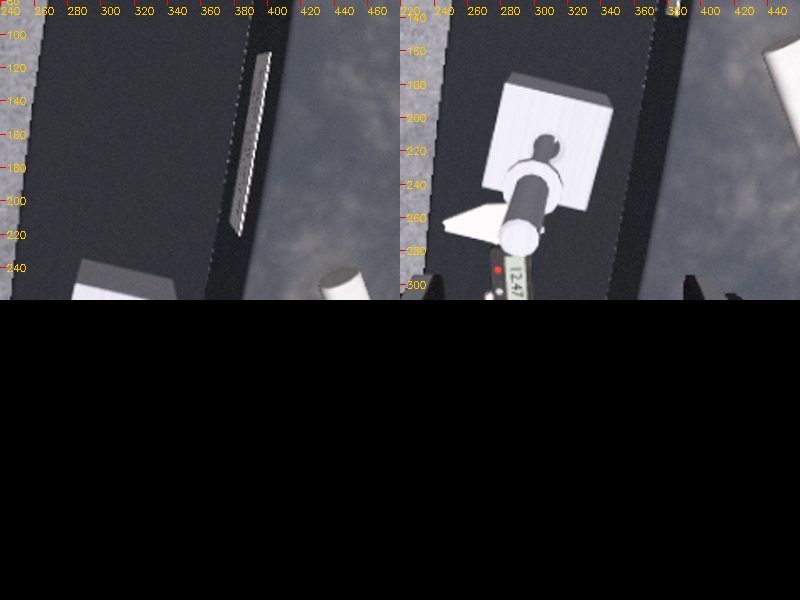

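In w6 the rod's top is at about (291.5,272), and the stand's top corners are at (282,179), (347,194), (330,255) and (269,241).

```bash
python3 - <<'E'
from h import *
print(tri(('w6.png',291.5,272.3),('w2.png',16.5,241.2)))
print(onz('w6.png',291.5,272.3,.166))
c=[onz('w6.png',*a,.05) for a in [(282.5,178.7),(346.7,193.7),(330.5,255.5),(269.3,241.1)]];print(np.array(c).round(4),np.mean(c,0).round(4))
g=cv2.imread('pics/w5.png')[300:400,240:360]; 
s=manip.get_state();print(s['position'],Rq(s['ee_rot']).round(3).tolist())
print('hole',onz('w6.png',308.3,218.3,.05), onz('w6.png',320-5,200,.05))
E
```

```text
(array([ 0.42644605, -0.3790917 ,  0.1638226 ]), [0.1, 0.1])
[ 0.42656887 -0.37814547  0.166     ]
[[ 0.4048 -0.3378  0.05  ]
 [ 0.4641 -0.3425  0.05  ]
 [ 0.4593 -0.4031  0.05  ]
 [ 0.4002 -0.3979  0.05  ]] [ 0.4321 -0.3703  0.05  ]
[ 0.44117822 -0.36342932  0.2600493 ] [[-0.155, 0.988, -0.0], [0.988, 0.155, 0.002], [0.002, -0.0, -1.0]]
hole [ 0.43321607 -0.3705816   0.05      ] [ 0.43667932 -0.35274888  0.05      ]
```

```bash
echo '[[[-0.0063,-0.0111,0,-0.114],[0,0,0,-0.114],[0,0,0,-0.114],[0,0,0,-0.114],[0,0,0,-0.114]]]' > rows.txt && python3 steer.py rows.txt .065 >/dev/null; echo '[[[0,0,0,-0.114],[0,0,0,-0.112],[0,0,0.02,0],[0,0,0.02,0],[0,0,0,0]]]' > rows.txt && python3 steer.py rows.txt |head -3
```

```text
clock: 9.12
position: [0.4295, -0.3692, 0.2171]
ee_rot: [-0.003, 0.305, 0.952, 0.002]
```

```bash
echo '[[[-0.002,0,0.025,0],[0,0,0.025,0],[0,0,0.022,0],[0,0,0,0]]]' > rows.txt && python3 steer.py rows.txt |head -3;echo '[[[0,0,0,0]]]' > rows.txt && python3 steer.py rows.txt |head -3; echo '[[[0,0,0,0]]]' > rows.txt && python3 steer.py rows.txt .0 40|head -3;echo '[[[0,0,0,0],[0,0,0,0],[0,0,0,0],[0,0,0,0]]]' > rows.txt && python3 steer.py rows.txt
```

```text
clock: 9.45
position: [0.4309, -0.3709, 0.1451]
ee_rot: [-0.004, 0.305, 0.952, 0.002]
clock: 9.53
position: [0.4326, -0.373, 0.1484]
ee_rot: [-0.001, 0.305, 0.952, 0.001]
clock: 9.62
position: [0.4336, -0.3744, 0.1501]
ee_rot: [0.001, 0.305, 0.952, -0.0]
clock: 9.95
position: [0.4336, -0.3742, 0.1496]
ee_rot: [0.001, 0.306, 0.952, 0.0]
contact_force: [1.6, 1.7, 5.5]
width: 0.0145
gripper_force: 38.9
```

```bash
echo '[[[0,0,-0.01,0],[0,0,-0.02,0],[0,0,-0.03,0],[0,0,-0.03,0],[0,0,-0.03,0]]]' > rows.txt && python3 steer.py rows.txt >/dev/null;echo '[[[0,0,-0.03,0],[0,0,0,0],[0,0,0,0],[0,0,0,0]]]' > rows.txt && python3 steer.py rows.txt
python3 - <<'E'
from h import *
for i in range(4):
    s=manip.get_state();print(s['position'].round(4),s['contact_force'].round(2))
    d=snap('scene','s2.png')
snap('wrist','w7.png')
p=s['position'];print([proj('s2.png',p-[0,0,h]).round() for h in(-.01,.045,.14)])
print([proj('w7.png',p-[0,0,h]).round() for h in(-.01,.045,.14)])
u=proj('s2.png',p-[0,0,.06]).astype(int)
from comp import comp
comp('c4.png',[('s2.png',u[0]-80,u[1]-60,160,120),('w7.png',220,130,240,180)])
E
```

```text
clock: 10.7
position: [0.4321, -0.3739, 0.2976]
ee_rot: [-0.001, 0.306, 0.952, 0.0]
contact_force: [-0.5, 0.4, -1.7]
width: 0.0149
gripper_force: 39.1
[ 0.4321 -0.3739  0.2976] [-0.46  0.41 -1.74]
[ 0.4319 -0.3737  0.2968] [ 0.64 -0.21 -1.56]
[ 0.4319 -0.3736  0.2965] [ 0.01  0.8  -0.98]
[ 0.432  -0.3737  0.2964] [-0.34 -0.58 -0.99]
[array([438.,  86.]), array([432., 113.]), array([424., 153.])]
[array([317., 351.]), array([317., 288.]), array([317., 234.])]
```

View pics/c4.png

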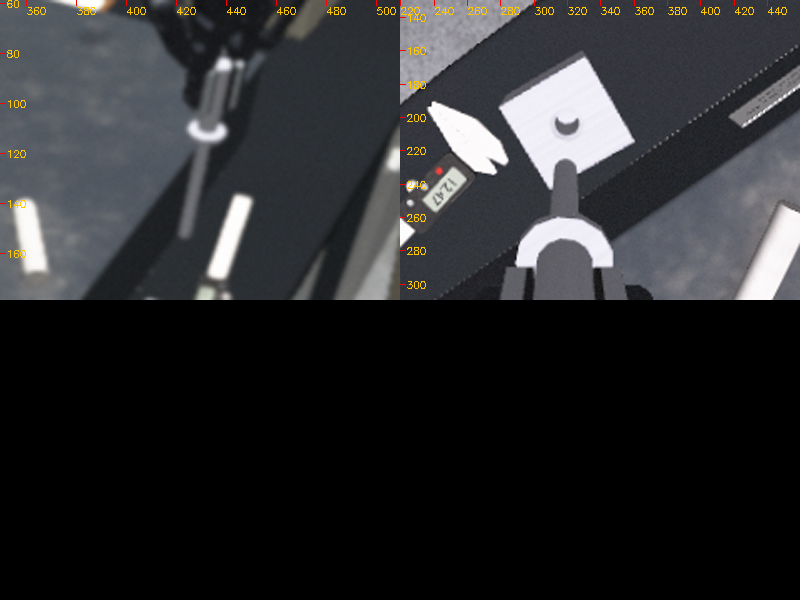

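The rod hangs straight in the jaws: its foot is at about w7 (319,230), and the empty stand hole is at (320,204).

```bash
python3 - <<'E'
from h import *
s=manip.get_state();p=s['position'];Rt=Rq(s['ee_rot'])
f=onz('w7.png',319,230,p[2]-.1396);print('foot',f,'tool off',(Rt.T@(f-p)).round(4),'hole',onz('w7.png',319.7,203.9,.05))
D=np.array([.4866,.0393,0])-f;print('D',(Rt.T@D).round(4),s['qpos'].round(2),p)
E
```

```text
foot [ 0.42983569 -0.37070037  0.15721912] tool off [0.0034 0.0011 0.1396] hole [ 0.43226055 -0.37101006  0.05      ]
D [0.1919 0.3664 0.158 ] [-0.83  0.25  1.43  0.    1.46 -1.78] [ 0.43226235 -0.37390891  0.29681912]
```

```bash
echo '[[[0.01745,0.0333,0,0],[0.01745,0.0333,0,0],[0.01745,0.0333,0,0],[0.01745,0.0333,0,0],[0.01745,0.0333,0,0]]]' > rows.txt && python3 steer.py rows.txt >/dev/null;echo '[[[0.01745,0.0333,0,0],[0.01745,0.0333,0,0],[0.01745,0.0333,0,0],[0.01745,0.0333,0,0],[0.01745,0.0333,0,0]]]' > rows.txt && python3 steer.py rows.txt >/dev/null;echo '[[[0.01745,0.0333,0,0],[0,0,0.03,0],[0,0,0.03,0],[0,0,0.01,0],[0,0,0,0]]]' > rows.txt && python3 steer.py rows.txt >/dev/null; echo '[[[0,0,0,0],[0,0,0,0],[0,0,0,0]]]' > rows.txt && python3 steer.py rows.txt
python3 - <<'E'
from h import *
s=manip.get_state();p=s['position'];Rt=Rq(s['ee_rot']);f=p+Rt@[.0034,.0011,.1396];print(f,(Rt.T@(np.array([.4866,.0393,0])-f)).round(4))
snap('wrist','w8.png')
from comp import comp
comp('c5.png',[('w8.png',220,130,240,180)])
E
```

```text
clock: 12.45
position: [0.4909, 0.0347, 0.2299]
ee_rot: [0.002, 0.306, 0.952, 0.0]
contact_force: [-0.7, 0.3, -1.5]
width: 0.015
gripper_force: 39.5
[0.48918691 0.03756145 0.09031742] [ 0.0034 -0.0003  0.0903]
```

View pics/c5.png

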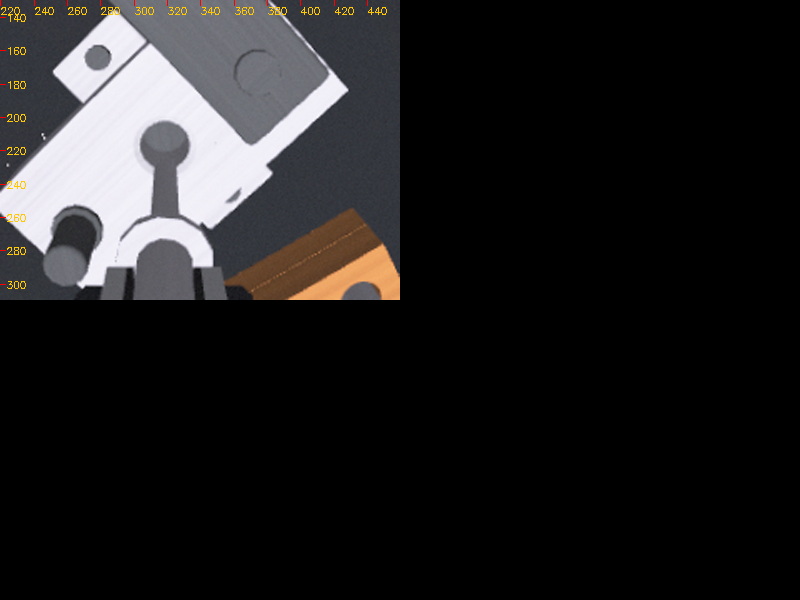

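The rod foot is over the bore at (318,217), within about 3 mm. I'll correct that and probe down in guarded steps.

```bash
echo '[[[0.003,0,0.02,0],[0,0,0.015,0],[0,0,0.006,0],[0,0,0,0],[0,0,0,0]]]' > rows.txt && python3 steer.py rows.txt|sed -n '2p;4p'; echo '[[[0,0,0.003,0],[0,0,0.003,0],[0,0,0,0]]]' > rows.txt && python3 steer.py rows.txt|sed -n '2p;4p'; echo '[[[0,0,0.002,0],[0,0,0.002,0],[0,0,0,0]]]' > rows.txt && python3 steer.py rows.txt|sed -n '2p;4p'
```

```text
position: [0.4878, 0.0368, 0.188]
contact_force: [-0.0, 0.9, -1.9]
position: [0.4873, 0.037, 0.1814]
contact_force: [0.4, -0.0, -1.4]
position: [0.487, 0.0371, 0.177]
contact_force: [-0.2, -0.5, -2.0]
```

```bash
echo '[[[0,0,0.003,0],[0,0,0.003,0],[0,0,0,0]]]' > rows.txt && python3 steer.py rows.txt|sed -n '2p;4p'; echo '[[[0,0,0.002,0],[0,0,0.002,0],[0,0,0,0]]]' > rows.txt && python3 steer.py rows.txt|sed -n '2p;4p'; echo '[[[0,0,0.002,0],[0,0,0.001,0],[0,0,0,0]]]' > rows.txt && python3 steer.py rows.txt|sed -n '2p;4p'
```

```text
position: [0.4867, 0.0371, 0.1706]
contact_force: [-1.3, 0.3, -1.1]
position: [0.4875, 0.037, 0.1677]
contact_force: [0.4, -0.4, 2.2]
position: [0.4884, 0.0369, 0.1672]
contact_force: [-2.9, -0.3, 16.9]
```

Contact came at foot z ≈ 0.028, so the depth is 38 mm and the middle (84 mm) post is the right one. I'll hold there, then lift.

```bash
echo '[[[0,0,-0.0005,0],[0,0,0,0],[0,0,0,0],[0,0,0,0],[0,0,0,0]]]' > rows.txt && python3 steer.py rows.txt|sed -n '2p;4p';echo '[[[0,0,0,0],[0,0,0,0],[0,0,0,0],[0,0,0,0],[0,0,0,0]]]' > rows.txt && python3 steer.py rows.txt|sed -n '1,2p;4p'; echo '[[[0,0,0,0],[0,0,0,0],[0,0,-0.01,0],[0,0,-0.03,0],[0,0,-0.03,0]]]' > rows.txt && python3 steer.py rows.txt >/dev/null; echo '[[[0,0,-0.03,0],[0,0,-0.03,0],[0,0,0,0],[0,0,0,0]]]' > rows.txt && python3 steer.py rows.txt|sed -n '1,4p'
python3 - <<'E'
from h import *
s=manip.get_state();snap('wrist','w9.png');p=s['position'];Rt=Rq(s['ee_rot'])
print('px foot pred',proj('w9.png',p+Rt@[.0034,.0011,.1396]))
D=np.array([.4322,-.3706,0])-(p+Rt@[.0034,.0011,0]);print((Rt.T@D).round(4),p)
# foot check: dark shank columns vs. background, in w7 and w9
for f in('w7.png','w9.png'):
    g=cv2.imread('pics/'+f)[:,:,:].max(2); print(f,[(v,g[v,300:340:3].tolist()) for v in range(218,250,4)])
E
```

```text
position: [0.4881, 0.0369, 0.1673]
contact_force: [-1.7, -0.6, 13.9]
clock: 15.0
position: [0.4882, 0.0369, 0.1673]
contact_force: [-2.2, 0.4, 13.9]
clock: 15.75
position: [0.4881, 0.037, 0.2965]
ee_rot: [0.002, 0.305, 0.952, 0.001]
contact_force: [-0.2, -0.0, -3.0]
px foot pred [319.05154407 229.61278058]
[-0.194  -0.3659  0.2964] [0.48808205 0.03701556 0.29654587]
w7.png [(218, [246, 244, 245, 246, 247, 244, 245, 246, 245, 247, 246, 246, 247, 245]), (222, [246, 246, 245, 245, 245, 245, 246, 246, 245, 246, 246, 245, 247, 247]), (226, [246, 246, 245, 246, 247, 181, 116, 132, 246, 246, 246, 247, 243, 188]), (230, [82, 246, 247, 246, 227, 100, 105, 106, 109, 247, 242, 169, 58, 58]), (234, [60, 57, 245, 246, 138, 102, 102, 104, 106, 62, 59, 59, 59, 58]), (238, [57, 61, 168, 247, 109, 101, 104, 105, 111, 60, 59, 57, 61, 55]), (242, [60, 59, 58, 194, 100, 100, 101, 107, 103, 61, 60, 57, 64, 39]), (246, [59, 61, 57, 60, 96, 103, 104, 107, 105, 67, 57, 61, 41, 43])]
w9.png [(218, [248, 247, 247, 246, 240, 235, 234, 236, 242, 245, 247, 247, 246, 245]), (222, [247, 245, 245, 248, 248, 245, 246, 245, 246, 248, 247, 245, 247, 247]), (226, [245, 247, 248, 247, 247, 160, 114, 134, 247, 247, 245, 247, 248, 246]), (230, [248, 248, 247, 247, 227, 97, 103, 101, 109, 247, 247, 248, 247, 247]), (234, [247, 247, 246, 245, 141, 100, 103, 101, 105, 247, 248, 247, 247, 248]), (238, [246, 246, 246, 248, 107, 101, 101, 105, 106, 245, 247, 248, 248, 245]), (242, [246, 247, 247, 248, 95, 98, 102, 102, 106, 246, 248, 245, 246, 245]), (246, [248, 247, 246, 247, 98, 100, 104, 102, 103, 245, 233, 68, 59, 236])]
```

The rod hasn't shifted in the grip. Now I'll return it to the stand.

```bash
echo '[[[-0.01764,-0.03326,0,0],[-0.01764,-0.03326,0,0],[-0.01764,-0.03326,0,0],[-0.01764,-0.03326,0,0],[-0.01764,-0.03326,0,0]]]' > rows.txt && python3 steer.py rows.txt >/dev/null;echo '[[[-0.01764,-0.03326,0,0],[-0.01764,-0.03326,0,0],[-0.01764,-0.03326,0,0],[-0.01764,-0.03326,0,0],[-0.01764,-0.03326,0,0]]]' > rows.txt && python3 steer.py rows.txt >/dev/null;echo '[[[-0.01764,-0.03326,0,0],[0,0,0.03,0],[0,0,0.03,0],[0,0,0.02,0],[0,0,0,0]]]' > rows.txt && python3 steer.py rows.txt >/dev/null; echo '[[[0,0,0,0],[0,0,0,0],[0,0,0,0],[0,0,0,0]]]' > rows.txt && python3 steer.py rows.txt|sed -n '1,4p'
python3 - <<'E'
from h import *
s=manip.get_state();p=s['position'];Rt=Rq(s['ee_rot']);f=p+Rt@[.0034,.0011,.1396];print(f,(Rt.T@(np.array([.4322,-.3706,0])-f)).round(4))
E
```

```text
clock: 17.38
position: [0.433, -0.3738, 0.2164]
ee_rot: [0.001, 0.305, 0.952, -0.001]
contact_force: [0.0, -0.0, -1.4]
[ 0.43113356 -0.37128398  0.07675246] [-0.0002  0.0012  0.0768]
```

```bash
echo '[[[0,0.0008,0.015,0],[0,0,0.01,0],[0,0,0.006,0],[0,0,0,0]]]' > rows.txt && python3 steer.py rows.txt|sed -n '2p;4p';echo '[[[0,0,0.006,0],[0,0,0.006,0],[0,0,0.006,0],[0,0,0,0]]]' > rows.txt && python3 steer.py rows.txt|sed -n '2p;4p';echo '[[[0,0,0.006,0],[0,0,0.006,0],[0,0,0.003,0],[0,0,0,0],[0,0,0,0]]]' > rows.txt && python3 steer.py rows.txt|sed -n '1,4p'
```

```text
position: [0.4323, -0.3722, 0.1826]
contact_force: [0.9, -0.8, -2.5]
position: [0.4322, -0.3723, 0.1644]
contact_force: [1.0, -0.3, -2.1]
clock: 18.47
position: [0.4326, -0.3727, 0.1506]
ee_rot: [-0.0, 0.305, 0.952, 0.0]
contact_force: [0.8, -0.6, -0.9]
```

```bash
echo '[[[0,0,0.0012,0],[0,0,0,0]]]' > rows.txt && python3 steer.py rows.txt |sed -n '2p;4p'; echo '[[[0,0,0,0],[0,0,0,0],[0,0,0,0]]]' > rows.txt && python3 steer.py rows.txt .06 |sed -n '2p;4,5p'; echo '[[[0,0,-0.02,0],[0,0,-0.035,0],[0,0,-0.035,0],[0,0,-0.035,0],[0,0,-0.02,0]]]' > rows.txt && python3 steer.py rows.txt|sed -n '2p;4,5p'
python3 - <<'E'
from h import *
snap('wrist','w10.png');snap('scene','s3.png')
# rod grip end: bright circle in w10
s=manip.get_state();print(s['position'],proj('w10.png',(.432,-.371,.166)),proj('w10.png',(.4265,-.3785,.165)))
g=cv2.imread('pics/w10.png').min(2);n,l,st,c=cv2.connectedComponentsWithStats((g>200).astype(np.uint8))
print([(st[i][2:5].tolist(),c[i].round().tolist(),onz('w10.png',*c[i],.166).round(4).tolist()) for i in range(1,n) if st[i][4]>60])
E
```

```text
position: [0.4328, -0.3729, 0.1498]
contact_force: [-0.0, -0.8, -0.3]
position: [0.4328, -0.3729, 0.1498]
contact_force: [0.4, -0.1, 0.9]
width: 0.0505
position: [0.4335, -0.3737, 0.299]
contact_force: [0.7, 0.4, 0.9]
width: 0.0595
[ 0.43417149 -0.37432646  0.29948232] [319.54988017 231.83184158] [306.51482637 231.2870801 ]
[([46, 25, 132], [479.0, 12.0], [0.3636, -0.1819, 0.166]), ([28, 31, 351], [575.0, 27.0], [0.4108, -0.1049, 0.166]), ([66, 103, 2940], [610.0, 65.0], [0.4536, -0.0859, 0.166]), ([12, 12, 96], [454.0, 45.0], [0.3754, -0.2156, 0.166]), ([80, 73, 2806], [321.0, 196.0], [0.4115, -0.3553, 0.166]), ([48, 43, 980], [260.0, 209.0], [0.3943, -0.3953, 0.166]), ([16, 75, 430], [632.0, 256.0], [0.6274, -0.1358, 0.166]), ([21, 20, 330], [306.0, 235.0], [0.4288, -0.3802, 0.166]), ([25, 25, 182], [246.0, 239.0], [0.4056, -0.4173, 0.166]), ([42, 69, 1116], [443.0, 283.0], [0.5214, -0.3165, 0.166]), ([70, 77, 1160], [193.0, 294.0], [0.4154, -0.4819, 0.166]), ([54, 63, 1646], [555.0, 305.0], [0.6111, -0.2372, 0.166]), ([52, 61, 1578], [583.0, 341.0], [0.6776, -0.2212, 0.166]), ([13, 17, 91], [630.0, 320.0], [0.7027, -0.1559, 0.166]), ([14, 11, 89], [216.0, 343.0], [0.4598, -0.496, 0.166]), ([13, 11, 83], [419.0, 343.0], [0.5578, -0.3588, 0.166]), ([20, 45, 443], [6.0, 370.0], [0.3528, -0.7744, 0.166])]
```

The rod is back in its stand: its top is at (0.429,-0.380,0.166), leaning as it did before. On to the middle post.

```bash
for i in 1 2; do echo '[[[0.005,0.0354,0,0],[0.005,0.0354,0,0],[0.005,0.0354,0,0],[0.005,0.0354,0,0],[0.005,0.0354,0,0]]]' > rows.txt && python3 steer.py rows.txt >/dev/null; done; echo '[[[0.005,0.0354,0,0.113],[0,0,0,0.113],[0,0,0,0.113],[0,0,0,0.113],[0,0,0,0.113]]]' > rows.txt && python3 steer.py rows.txt >/dev/null; echo '[[[0,0,0,0.113],[0,0,0,0.113],[0,0,0,0.113],[0,0,0,0.113],[0,0,0,0]]]' > rows.txt && python3 steer.py rows.txt >/dev/null; echo '[[[0,0,0,0],[0,0,0,0],[0,0,0,0]]]' > rows.txt && python3 steer.py rows.txt .06|sed -n 1,4p
python3 - <<'E'
from h import *
s=manip.get_state();snap('wrist','w11.png');p=s['position'];Rt=Rq(s['ee_rot'])
print((Rt.T@(np.array([.6133,-.0235,0])-p)).round(4),s['qpos'].round(2),Rt.round(3).tolist())
print('pred',proj('w11.png',(.6133,-.0235,.114)),proj('w11.png',(.6164,.0259,.1)))
g=cv2.imread('pics/w11.png').min(2);n,l,st,c=cv2.connectedComponentsWithStats((g>185).astype(np.uint8))
print([(st[i][:5].tolist(),c[i].round(1).tolist(),onz('w11.png',*c[i],.114).round(4).tolist(),onz('w11.png',*c[i],.1).round(4).tolist()) for i in range(1,n) if 150<st[i][4]<4000 and st[i][2]<60])
E
```

```text
clock: 21.32
position: [0.6143, -0.024, 0.2941]
ee_rot: [-0.0, 0.73, 0.684, -0.0]
contact_force: [-0.3, -0.4, 0.1]
[ 0.0004 -0.0008  0.2941] [-0.15  0.32  1.34  0.    1.48 -0.09] [[0.065, 0.998, -0.001], [0.998, -0.065, 0.0], [0.0, -0.001, -1.0]]
pred [317.43314341 219.80059273] [317.30415701 159.14557631]
[([270, 0, 44, 26, 394], [291.5, 14.2], [0.6037, 0.1491, 0.114], [0.603, 0.1536, 0.1]), ([382, 1, 12, 26, 222], [387.3, 13.4], [0.6811, 0.1466, 0.114], [0.684, 0.1511, 0.1]), ([419, 9, 27, 11, 253], [431.7, 14.3], [0.7189, 0.1473, 0.114], [0.7236, 0.1517, 0.1]), ([423, 37, 28, 12, 268], [436.6, 42.3], [0.721, 0.1222, 0.114], [0.7258, 0.1255, 0.1]), ([303, 82, 33, 32, 832], [319.1, 97.6], [0.6212, 0.0769, 0.114], [0.6213, 0.078, 0.1]), ([230, 116, 31, 48, 850], [244.8, 139.5], [0.5589, 0.0479, 0.114], [0.5561, 0.0477, 0.1]), ([305, 145, 30, 29, 688], [319.1, 159.0], [0.618, 0.0271, 0.114], [0.6179, 0.0259, 0.1]), ([0, 154, 35, 153, 2323], [10.5, 258.6], [0.2612, -0.0406, 0.114], [0.2446, -0.0449, 0.1]), ([305, 206, 30, 29, 685], [319.5, 219.9], [0.615, -0.0237, 0.114], [0.6148, -0.0271, 0.1]), ([535, 207, 13, 39, 310], [541.3, 225.6], [0.8263, -0.0406, 0.114], [0.836, -0.0449, 0.1]), ([313, 402, 40, 11, 155], [334.6, 407.6], [0.6182, -0.2297, 0.114], [0.6182, -0.2428, 0.1]), ([476, 447, 25, 23, 374], [487.0, 460.0], [0.8213, -0.3677, 0.114], [0.8307, -0.3872, 0.1])]
```

```bash
python3 -c "
from h import *
print(tri(('w1.png',248.9,337.6),('w11.png',319.5,219.9)),tri(('w1.png',300.2,333.9),('w11.png',319.1,159)),tri(('w1.png',352,351.9),('w11.png',319.1,97.6)))"
echo '[[[0,0.0005,0.035,0],[0,0,0.035,0],[0,0,0.035,0],[0,0,0.035,0],[0,0,0.02,0]]]' > rows.txt && python3 steer.py rows.txt|sed -n 2p; echo '[[[0,0,0.015,0],[0,0,0.012,0],[0,0,0.006,0],[0,0,0,0],[0,0,0,0]]]' > rows.txt && python3 steer.py rows.txt |sed -n '2p;4p'
```

```text
(array([ 0.61497478, -0.02423222,  0.11115517]), [0.2, 0.2]) (array([0.61791436, 0.02575404, 0.09759971]), [0.0, 0.0]) (array([0.62110285, 0.07579872, 0.12590378]), [0.0, 0.0])
position: [0.6127, -0.0237, 0.1307]
position: [0.6152, -0.0241, 0.1018]
contact_force: [0.4, 0.9, 0.3]
```

The measured tops (0.111, 0.098 and 0.126) confirm that this is the middle post. Gripping and lifting it.

```bash
echo '[[[0,0,0,0],[0,0,0,0],[0,0,0,0],[0,0,0,0],[0,0,0,0]]]' > rows.txt && python3 steer.py rows.txt 0 60|sed -n '2p;4,6p'; echo '[[[0,0,-0.01,0],[0,0,-0.02,0],[0,0,-0.03,0],[0,0,-0.03,0],[0,0,-0.015,0]]]' > rows.txt && python3 steer.py rows.txt >/dev/null; echo '[[[0,0,0,0],[0,0,0,0],[0,0,0,0]]]' > rows.txt && python3 steer.py rows.txt
python3 - <<'E'
from h import *
s=manip.get_state();snap('wrist','w12.png');p=s['position'];Rt=Rq(s['ee_rot'])
print((Rt.T@(np.array([.4866,.0393,0])-p)).round(4),s['qpos'].round(2))
g=cv2.imread('pics/w12.png').min(2);n,l,st,c=cv2.connectedComponentsWithStats((g>185).astype(np.uint8))
print([(st[i][:5].tolist(),c[i].round(1).tolist()) for i in range(1,n) if 150<st[i][4]<6000 and 250<c[i][0]<390])
h=p+Rt@[0,0,-.012];print(proj('w12.png',h),proj('w12.png',p+Rt@[0,0,.072]))
E
```

```text
position: [0.6155, -0.0241, 0.1029]
contact_force: [-1.0, 0.1, 6.3]
width: 0.0245
gripper_force: 58.9
clock: 23.28
position: [0.6138, -0.0239, 0.2051]
ee_rot: [-0.001, 0.73, 0.683, -0.001]
contact_force: [-0.6, -0.9, -1.7]
width: 0.0245
gripper_force: 59.7
[ 0.0545 -0.1305  0.2055] [-0.15  0.36  1.49  0.    1.29 -0.09]
[([297, 62, 48, 46, 1736], [320.2, 84.3]), ([300, 150, 42, 42, 1316], [320.5, 170.9]), ([284, 321, 68, 58, 3113], [317.9, 349.1])]
[319.31264969 353.83981114] [318.78979271 267.49289368]
```

```bash
python3 - <<'E'
from h import *
im=cv2.imread('pics/w12.png')
print([(v,im[v,319].tolist()) for v in range(228,324,4)])
for v in (256,262,270,280,290): print(v,[int(im[v,u].max())-int(im[v,u].min()) for u in range(292,350,3)],[int(im[v,u].max()) for u in range(292,350,3)])
s=manip.get_state();p=s['position'];Rt=Rq(s['ee_rot'])
for x,h in((.01,.073),(.0075,.073),(.0125,.073),(.01,.0705),(.013,.018)): print(x,h,proj('w12.png',p+Rt@[x,0,h]))
E
```

```text
[(228, [100, 162, 235]), (232, [96, 160, 234]), (236, [67, 109, 162]), (240, [42, 66, 99]), (244, [42, 68, 98]), (248, [92, 151, 224]), (252, [103, 163, 235]), (256, [107, 98, 100]), (260, [108, 102, 104]), (264, [105, 100, 102]), (268, [113, 104, 103]), (272, [109, 101, 100]), (276, [109, 99, 102]), (280, [106, 100, 101]), (284, [108, 99, 102]), (288, [113, 104, 107]), (292, [109, 105, 106]), (296, [112, 104, 106]), (300, [107, 100, 103]), (304, [108, 100, 103]), (308, [108, 100, 103]), (312, [106, 100, 99]), (316, [104, 97, 100]), (320, [145, 135, 137])]
256 [136, 135, 133, 137, 137, 91, 8, 7, 5, 9, 9, 8, 79, 136, 136, 138, 139, 134, 136, 135] [233, 230, 228, 237, 241, 197, 105, 106, 105, 107, 110, 109, 181, 244, 246, 244, 246, 246, 242, 236]
262 [134, 135, 134, 110, 5, 7, 7, 8, 5, 6, 7, 7, 7, 8, 120, 138, 137, 138, 137, 136] [230, 230, 230, 210, 99, 103, 109, 107, 106, 105, 108, 105, 107, 106, 227, 245, 246, 245, 241, 237]
270 [6, 7, 8, 6, 4, 6, 8, 8, 7, 11, 8, 6, 7, 8, 7, 7, 5, 4, 10, 7] [56, 61, 59, 99, 99, 104, 108, 108, 106, 110, 107, 109, 107, 105, 102, 60, 58, 62, 60, 58]
280 [7, 11, 8, 6, 6, 7, 10, 10, 9, 6, 8, 9, 6, 8, 9, 8, 9, 6, 6, 9] [62, 64, 71, 97, 102, 108, 109, 111, 107, 106, 108, 108, 107, 105, 105, 89, 59, 53, 55, 58]
290 [6, 9, 8, 7, 6, 7, 10, 9, 8, 7, 7, 9, 8, 4, 8, 8, 9, 11, 8, 5] [60, 59, 100, 100, 105, 108, 108, 109, 107, 109, 109, 109, 109, 104, 103, 104, 63, 61, 62, 36]
0.01 0.073 [318.37178037 249.59798164]
0.0075 0.073 [318.36856897 253.86736331]
0.0125 0.073 [318.37496286 245.29535021]
0.01 0.0705 [318.38180517 251.05650256]
0.013 0.018 [318.66847091 285.31998161]
```

```bash
echo '[[[0.0136,-0.0326,0,0],[0.0136,-0.0326,0,0],[0.0136,-0.0326,0,0],[0.0136,-0.0326,0,0],[0,0,0.025,0]]]' > rows.txt && python3 steer.py rows.txt >/dev/null; echo '[[[0,0,0.025,0],[0,0,0,0],[0,0,0,0],[0,0,0,0],[0,0,0,0]]]' > rows.txt && python3 steer.py rows.txt|sed -n '1,2p;4p'
python3 - <<'E'
from h import *
s=manip.get_state();p=s['position'];Rt=Rq(s['ee_rot'])
print((Rt.T@(np.array([.4866,.0393,0])-p)).round(4))
E
```

```text
clock: 24.17
position: [0.4897, 0.0387, 0.1574]
contact_force: [0.2, -0.3, -0.6]
[ 0.0004 -0.0034  0.1574]
```

```bash
echo '[[[0,-0.003,0,0],[0,0,0,0],[0,0,0,0]]]' > rows.txt && python3 steer.py rows.txt|sed -n '2p;4p'; echo '[[[0,0,0.008,0],[0,0,0.008,0],[0,0,0,0],[0,0,0,0]]]' > rows.txt && python3 steer.py rows.txt |sed -n '2p;4p'
```

```text
position: [0.4857, 0.0391, 0.1571]
contact_force: [-0.0, 0.3, -0.4]
position: [0.4847, 0.0392, 0.1396]
contact_force: [-0.4, -0.4, -0.7]
```

```bash
echo '[[[0,0.0015,0.005,0],[0,0,0.005,0],[0,0,0,0]]]' > rows.txt && python3 steer.py rows.txt|sed -n '2p;4p'; echo '[[[0,0,0.004,0],[0,0,0.004,0],[0,0,0,0]]]' > rows.txt && python3 steer.py rows.txt |sed -n '2p;4p'; echo '[[[0,0,0.004,0],[0,0,0.004,0],[0,0,0,0]]]' > rows.txt && python3 steer.py rows.txt |sed -n '2p;4p'
```

```text
position: [0.4865, 0.0391, 0.1296]
contact_force: [-0.8, 0.3, -1.5]
position: [0.4864, 0.0391, 0.1218]
contact_force: [-0.3, 0.5, -1.7]
position: [0.4864, 0.0391, 0.1138]
contact_force: [-0.7, -0.0, -1.9]
```

The foot is well inside the bore without touching. About 13 mm remain to the bottom.

```bash
echo '[[[0,0,0.004,0],[0,0,0.004,0],[0,0,0.002,0],[0,0,0,0]]]' > rows.txt && python3 steer.py rows.txt|sed -n '2p;4p'; echo '[[[0,0,0.002,0],[0,0,0,0]]]' > rows.txt && python3 steer.py rows.txt |sed -n '2p;4p'; echo '[[[0,0,0.001,0],[0,0,0,0]]]' > rows.txt && python3 steer.py rows.txt |sed -n '2p;4p'
```

```text
position: [0.4865, 0.0391, 0.104]
contact_force: [-0.6, -0.4, -1.9]
position: [0.4869, 0.0391, 0.1023]
contact_force: [0.0, -0.2, -2.2]
position: [0.487, 0.0391, 0.1016]
contact_force: [-0.9, -0.4, -1.9]
```

```bash
echo '[[[0,0,0.001,0],[0,0,0,0]]]' > rows.txt && python3 steer.py rows.txt |sed -n '2p;4p'; echo '[[[0,0,0.0005,0],[0,0,0,0]]]' > rows.txt && python3 steer.py rows.txt |sed -n '2p;4p'
```

```text
position: [0.4872, 0.0391, 0.1009]
contact_force: [0.2, 0.1, 0.7]
position: [0.4873, 0.0391, 0.1008]
contact_force: [-0.8, -0.5, 4.8]
```

It's on the bottom (TCP 0.101 as predicted, force rising). Releasing and rising.

```bash
echo '[[[0,0,0,0],[0,0,0,0],[0,0,0,0]]]' > rows.txt && python3 steer.py rows.txt .05 |sed -n '2p;4,5p'; echo '[[[0,0,-0.01,0],[0,0,-0.02,0],[0,0,-0.035,0],[0,0,-0.035,0],[0,0,-0.035,0]]]' > rows.txt && python3 steer.py rows.txt >/dev/null; echo '[[[0,0,-0.035,0],[0,0,-0.02,0],[0,0,0,0],[0,0,0,0],[0,0,0,0]]]' > rows.txt && python3 steer.py rows.txt|sed -n '1,2p;4,5p'
python3 - <<'E'
from h import *
s=manip.get_state();snap('wrist','w13.png')
g=cv2.imread('pics/w13.png');g=g.min(2);n,l,st,c=cv2.connectedComponentsWithStats((g>185).astype(np.uint8))
print([(st[i][:5].tolist(),c[i].round(1).tolist(),onz('w13.png',*c[i],.112).round(4).tolist()) for i in range(1,n) if 200<st[i][4]<4000 and 200<c[i][0]<480])
print(proj('w13.png',(.4866,.0393,.112)),proj('w13.png',(.4949,-.0195,.112)))
E
echo '[[[-0.03,0,0,0],[-0.03,0,0,0],[-0.03,0,0,0],[0,0,0,0],[0,0,0,0]]]' > rows.txt && python3 steer.py rows.txt|sed -n '2p'
python3 - <<'E'
from h import *
s=manip.get_state();snap('wrist','w14.png')
g=cv2.imread('pics/w14.png').min(2);n,l,st,c=cv2.connectedComponentsWithStats((g>185).astype(np.uint8))
print([(st[i][:5].tolist(),c[i].round(1).tolist()) for i in range(1,n) if 200<st[i][4]<4000 and 200<c[i][0]<480])
print(proj('w14.png',(.4866,.0393,.112)))
E
```

```text
position: [0.4871, 0.0391, 0.1001]
contact_force: [0.3, -0.3, 0.1]
width: 0.05
clock: 27.58
position: [0.4862, 0.0391, 0.2889]
contact_force: [-0.0, 0.8, 0.3]
width: 0.0502
[([395, 36, 41, 41, 587], [414.9, 56.1], [0.5722, 0.1719, 0.112]), ([452, 211, 24, 26, 494], [463.6, 223.4], [0.6121, 0.0297, 0.112])]
[319.39059028 220.98637497] [333.2133852  285.40833388]
position: [0.4802, -0.0517, 0.2883]
[([459, 109, 25, 28, 557], [471.0, 122.4]), ([463, 447, 32, 24, 420], [478.0, 458.9])]
[319.3957188  109.72886771]
```

```bash
python3 - <<'E'
from h import *
r=[]
for f,(u,v) in (('w13.png',(319,221)),('w14.png',(319,110))):
    g=cv2.imread('pics/'+f,0)[v-40:v+40,u-40:u+40];g=cv2.resize(g,None,fx=4,fy=4,interpolation=cv2.INTER_CUBIC)
    h=cv2.HoughCircles(g,cv2.HOUGH_GRADIENT,1,30,param1=60,param2=18,minRadius=48,maxRadius=76)
    h=h[0][:4]/4;print(f,(h+[u-40,v-40,0]).round(1).tolist());r.append((f,*(h[0][:2]+[u-40-.4,v-40-.4])))
print(tri(*r))
for f,v in(('w13.png',221),('w14.png',110)):
    g=cv2.imread('pics/'+f,0);print([int(x) for x in g[v,290:350:2]])
E
```

```text
w13.png [[319.6, 209.4, 12.6]]
w14.png [[318.4, 112.4, 14.4]]
(array([0.48595266, 0.03967092, 0.06697303]), [0.6, 0.6])
[224, 227, 223, 226, 226, 226, 227, 212, 222, 225, 225, 225, 226, 225, 226, 226, 225, 227, 226, 228, 226, 227, 220, 225, 224, 227, 228, 227, 226, 227]
[222, 226, 227, 228, 228, 228, 226, 213, 228, 225, 225, 227, 228, 226, 225, 224, 224, 226, 226, 226, 226, 227, 226, 223, 225, 227, 227, 224, 224, 227]
```

```bash
python3 - <<'E'
from h import *
for f,v in(('w13.png',221),('w14.png',110)):
    g=cv2.imread('pics/'+f,0);print(f,[(y,int(g[y,319])) for y in range(v-32,v+32) if g[y,319]<221])
P=np.array([.4866,.0393,.112])
for f in('w13.png','w14.png'):
    T=np.load('pics/'+f+'.npz')['T']
    for z in (.105,.112,.119): print(f,z,[proj(f,[.4866,.0393+d,z])[1].round(1) for d in(-.013,.013)])
E
```

```text
w13.png [(195, 220), (196, 204), (197, 91), (198, 91), (199, 94), (200, 91), (201, 91), (202, 91), (203, 92), (204, 93), (205, 93), (206, 165), (207, 218), (208, 217)]
w14.png [(78, 104), (79, 196), (94, 211), (95, 210), (96, 220), (125, 209), (126, 167), (127, 202), (128, 208)]
w13.png 0.105 [np.float64(233.7), np.float64(203.9)]
w13.png 0.112 [np.float64(236.0), np.float64(205.6)]
w13.png 0.119 [np.float64(238.4), np.float64(207.4)]
w14.png 0.105 [np.float64(126.0), np.float64(94.4)]
w14.png 0.112 [np.float64(125.9), np.float64(93.6)]
w14.png 0.119 [np.float64(125.8), np.float64(92.8)]
```

The post's top edges in both views match a top at 0.112 m at the bore centre, level with the reference. Handing in.

```bash
python3 -c "
from rig import manip
print(manip.sign_off())"
```

```text
the job is handed in; nothing more can be done
None
```

The job is handed in: I swung the cover to its stop, probed the bore at 38 mm, put the rod back in its stand, and stood the middle post on the bottom with its top measuring level with the reference post.

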